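# Rebuild the two-tier tube carrier and lock its tiers

### The arm

A 6-joint arm with a two-finger parallel gripper is mounted at the origin on a cart in front of the work surface, level with it; the furniture and walls round the work are solid. World frame = base frame: x ahead of the robot, y to its left, z up, the work surface at z = 0. Lengths are in m, angles in degrees, forces in N, time in s.
With the tool pointing down it reaches from about 0.375 to 0.925 m from the base axis. Payload 5.7 kg.
Tool frame: the origin (TCP) lies on the centre line of the jaws, within the pads' length; the fingertips stand 14 mm ahead of it and the grasp point (between the pads) lies 5 mm behind it; z points along the fingers, y is the line along which they close (so a half turn about z gives the same grasp; the last joint's range is limited). The gripper opens to 88 mm and grips with 3 to 60 N. Pads are 20 mm wide; open, the fingers measure 115 mm over their backs; the gripper's body (75 mm by 178 mm) begins 61 mm behind the grasp point.
Start: joints at [-75.693, 20.558, 86.54, -0, 72.909, -6.595], TCP at [0.214, -0.56, 0.201] pointing down, gripper open.
Joint ranges: [-170.27, 170.27], [-57.76, 135], [12.27, 136.19], [-55.21, 235.2], [11.17, 155.16], [-170.74, 170.74]. Speed limits (degrees/s): [136.94, 136.94, 180, 180, 180, 180].

### API

Orientations are given as [roll, pitch, yaw] about the fixed x, y, z axes, in that order (R = Rz(yaw) Ry(pitch) Rx(roll)).
In Python, from station import arm, viewer gives the robot as it stands.
- The arm moves only by the tool drive_tool, never from a script. Its arguments are lists of equal length, an entry for each row: "translation": the shift along the world's x, y, z in units of 0.4 m (1.0 is 0.4 m), a list of three; "angular": the turn, a rotation vector about the world's x, y, z in units of 360 degrees (1.0 is 360 degrees), a list of three; "claw": the opening, from -1 (shut) to 1 (fully open). A call has 1 to 8 rows; each row is the pose to reach, as a shift and turn from the pose commanded when the call began, turning the shorter way round; what a row does not reach only later rows make up. A row lasts 1/10 s, in which the tool goes at most 50 mm and 8.59 degrees, less where a joint would pass 70% of its speed; a pose out of reach is approached as far as the arm can. A call with a number of a shift or a turn outside -1 to 1 is refused whole. A call with a gripper value outside its range is refused whole. The fingers move at their own pace and stop on an object; the grip force is fixed at half the most. Time passes only in rows, so rows that repeat a pose let the fingers close. It gives the time, the measured TCP pose, the force, the opening and the grip force at its end, in the units of the state.
- arm.sense(): the state, without advancing time (a new reading comes with each control period).
- viewer.snapshot(name): name is "scene" or "top" or "wrist"; returns a dict with "img" (420x560x3 uint8, red, green, blue), "z_map" (420x560 float32, m along the optical axis (not along the pixel's ray), 0 where there is no reading), "fx", "fy", "cx", "cy" (pixels), "origin" and "rotation" of the camera in the world; the wrist camera has in their place "T_tool_cam" (4x4, takes a point from camera to tool coordinates, whose origin is the TCP and whose axes are the flange's). Camera axes: x right, y up, looking along -z (the intrinsics and any distortion apply to the point x, -y, -z); pixel columns grow to the right and rows downward; lengths in m; the calibration is good to about 2 mm. A picture is of the moment at which its call begins: read the wrist's pose just before it.
- arm.job_done(): hands the job in; it is judged then, once.
The state is a dict: "clock": time; "joints": joint angles; "qvel": joint speeds; "tau": joint torques, N m; "eef_pos": TCP position; "tool_rot": TCP orientation; "contact_force": force on the tool from outside, world axes, zero at the start; "moment": the same for the moment, N m; "gripper_width": finger opening in m; "grip_force": force on a finger pad.
Only numpy, scipy, OpenCV 4.12 (cv2) and the standard library are available. Lean on these libraries where they do the work, as an engineer would, in place of code of your own. Each camera call takes 0.05 s, during which the arm holds its last target. There are 200 camera calls.

### The job

Put the washed two-tier sample-tube carrier back together for the shaker. Its lock is shut: squeeze the lock's sprung button, slide the lock back away from the posts and let the button pop out in the other hole; then lower the support tier (small tube holes) over all four posts onto their lower shoulders, and the guide tier (large tube holes) over them onto the upper shoulders. Last, squeeze the button again and slide the lock in over the guide tier until the button pops out in the first hole; let go of everything and leave the other things on the bench where they are.

Things in the scene. Friction and masses are not known exactly. Their poses are not given: they have to be found in the camera images.
- carrier: Fixed base of the tube carrier: grey slab 92 mm (its x) by 292 mm (y -110 to +182), top at z 16, with four upright stepped steel posts at x = +-19, y = +-84 mm and a lock at the +y end. Origin: on the bench under the centre of the four posts; z up. Posts: 25 mm thick up to z 36, 16 mm up to z 86 (top 2 mm chamfered), then an 8 mm pin, its tapered tip ending at z 106.
- lower_seat (a point): Centre of the four posts at the height of their lower shoulders (carrier z 36 mm), where the support tier's sheet comes to lie; its origin is then 24 mm above the carrier's origin.
- upper_seat (a point): Centre of the four posts at the height of their upper shoulders (carrier z 86 mm), where the guide tier's sheet comes to lie; its origin is then 74 mm above the carrier's origin.
- support_tier: Loose white lower tier, 66 (x) by 196 (y) by 16 mm high: a flat 4 mm sheet (z 12 to 16) with grip flanges down to z 0 along the middle 120 mm of its long sides. Two rows of six SMALL tube holes (8 mm), four LARGE corner holes (19 mm) at x = +-19, y = +-84. Origin: centre, underside of the flanges. Lies flat, right way up; may be turned end for end. 0.16 kg. Take it across its width at the middle.
- guide_tier: Loose white upper tier: outline, sheet, flanges, origin and mass as the support tier's, but two rows of six LARGE tube holes (17 mm) and four SMALL corner holes (11 mm) at x = +-19, y = +-84.
- lock_grip (a point): Middle of the lock's upright grip, a black block 22 mm (carrier x) by 30 mm (y), reaching 19 mm below and above this point. The 16 mm button head stands 7 mm out of its -x face, at this height. Shut, it is at carrier (0, 127, 118) mm; it moves with the slide. A 20 mm wide tongue reaches from the slide 47 mm towards the posts (from this point) at carrier z 92 to 97: shut, it bars the tiers' way.
- lock_bed (a point): Top of the lock's fixed pedestal, at carrier (0, 141, 78) mm: 40 mm wide (x), 70 mm long (y), with a 4 mm thick cheek along each long side up to carrier z 96; the slide runs between them. The cheek on the -x (robot) side has the two button holes.
- lock_slide (a joint): Travel of the lock along the carrier's +y, away from the posts, in m: 0 shut (the start), 0.030 open; end stops 0.6 mm beyond each. 2 N of friction. It slides only while the button is pressed in.
- lock_button (a joint): How far the sprung button is pressed in (along carrier +x), m: 0 out, 0.006 fully in; 2.4 N to start, 4.8 N fully in. Its pin, 31 mm below the head, sits in one of two holes 30 mm apart in the robot-side cheek and locks the slide; it is clear of the hole from 0.005 on and springs out when let go at slide 0 or 0.030. Pinching the grip across carrier x presses it.
- bench_timer: White bench timer, 62x62x21 mm, origin under its centre. Leave alone.
- felt_marker: Felt marker, 135 mm long (its y), 17 mm thick. Leave alone.
- bench_pipette: White piston pipette lying down, 256x43x27 mm, long along its x. Leave alone.

How it is judged (in metres and radians):
On the way, in this order (a step that is already met when the one before it is completed fails the run):
1. the lock is slid open and its button has popped out in the open hole (value of joint lock_slide above 0.028 m and value of joint lock_button below 0.0012 m), for 0.2 s.
2. the support tier is seated on the lower shoulders of all four posts and let go (horizontal distance between support_tier and carrier below 0.004 m and z of support_tier in the frame of carrier between 0.022 and 0.026 m and angle between support_tier's own z axis and vertical below 0.03 rad and angle between the y axis of support_tier and the y axis of carrier, either way round below 0.05 rad and contact force between the fingers and support_tier below 0.1 N), for 0.2 s.
3. the guide tier is seated on the upper shoulders of all four posts and let go (horizontal distance between guide_tier and carrier below 0.004 m and z of guide_tier in the frame of carrier between 0.072 and 0.076 m and angle between guide_tier's own z axis and vertical below 0.03 rad and angle between the y axis of guide_tier and the y axis of carrier, either way round below 0.05 rad and contact force between the fingers and guide_tier below 0.1 N), for 0.2 s.
4. the lock is slid shut over the guide tier and its button has popped out in the first hole (value of joint lock_slide below 0.002 m and value of joint lock_button below 0.0012 m), for 0.2 s.
At the end, for the whole second after the job is handed in: Support tier seated on the lower and guide tier on the upper shoulders of all four posts (height within 2 mm, centred within 4 mm, tilt under 0.03 rad, turned under 0.05 rad from the carrier), at rest; lock shut (slide under 2 mm) with its button out (under 1.2 mm) (all of step 4 and horizontal distance between each of support_tier, guide_tier and carrier below 0.004 m and z of support_tier in the frame of carrier between 0.022 and 0.026 m and angle between each of support_tier, guide_tier's own z axis and vertical below 0.03 rad and angle between the y axis of each of support_tier, guide_tier and the y axis of carrier, either way round below 0.05 rad and z of guide_tier in the frame of carrier between 0.072 and 0.076 m and linear speed of each of support_tier, guide_tier below 0.02 m/s); the robot touches nothing.
It fails at once if the bench timer is moved more than 30 mm (distance of bench_timer from where it was at the start of the episode above 0.03 m).
It fails at once if the felt marker is moved more than 30 mm (distance of felt_marker from where it was at the start of the episode above 0.03 m).
It fails at once if the pipette is moved more than 30 mm (distance of bench_pipette from where it was at the start of the episode above 0.03 m).
It also fails if it takes over 72 s, if anything falls off the work surface, if the arm or the gripper's body presses on something with over 40 N, if the wrist force passes 120 N, or if a joint passes its speed limit or range.

## Working session

There is one attempt and no reset: what is moved stays moved. The work goes in short steps, Python scripts to look and compute and a tool call to move; the robot and the scene stay as the last step left them, time stands still between calls to the robot, and variables do not carry over. Pictures are saved under pics/ and viewed, at most 10 in all, crops included, and the job is handed in when it is done.

Besides the shell and the picture viewer there is one more tool, called after "Call:" as name(argument=value, ...) on one line, values as JSON. drive_tool: Moves the arm, as the interface text tells. Its arguments: {"type":"object","properties":{"translation":{"type":"array"},"angular":{"type":"array"},"claw":{"type":"array"}},"required":["translation","angular","claw"]}

```bash
mkdir -p pics; cat > h.py <<'E'
import numpy as np,cv2
from station import arm,viewer
from scipy.spatial.transform import Rotation as R
def snap(n):
    s=arm.sense(); d=viewer.snapshot(n)
    if 'origin' in d: o=np.array(d['origin']);r=np.array(d['rotation'])
    else:
        T=np.eye(4);T[:3,3]=s['eef_pos'];T[:3,:3]=R.from_euler('xyz',s['tool_rot'],degrees=True).as_matrix()
        T=T@np.array(d['T_tool_cam']);o=T[:3,3];r=T[:3,:3]
    d['o']=o;d['r']=r
    return d
def rays(d,uv):
    uv=np.atleast_2d(uv).astype(float)
    c=np.c_[(uv[:,0]-d['cx'])/d['fx'],-(uv[:,1]-d['cy'])/d['fy'],-np.ones(len(uv))]
    return c@d['r'].T
def plane(d,uv,z):
    r=rays(d,uv);return d['o']+r*((z-d['o'][2])/r[:,2])[:,None]
def cloud(d):
    h,w=d['z_map'].shape;v,u=np.mgrid[:h,:w]
    P=rays(d,np.c_[u.ravel(),v.ravel()])*d['z_map'].ravel()[:,None]+d['o']
    return P.reshape(h,w,3)
E
python3 - <<'E'
from h import *
a=arm.sense();print(a)
for n in ('scene','top'):
    d=snap(n);cv2.imwrite(f'pics/{n}0.png',d['img'][:,:,::-1]);np.save(f'{n}0.npy',d,allow_pickle=True)
    print({k:v for k,v in d.items() if k not in('img','z_map')})
E
```

```text
{'clock': 0.0, 'joints': array([-7.56930992e+01,  2.05988502e+01,  8.65981523e+01,  2.23775749e-05,
        7.29099171e+01, -6.59341315e+00]), 'qvel': array([ 0.00121864, -0.04707755, -0.07302122,  0.01868143,  0.02769017,
        0.0340797 ]), 'tau': array([ 2.50991616e-03, -5.15362716e+01, -2.70727479e+01,  6.74001197e-02,
        3.49122717e-02, -1.48547842e-04]), 'eef_pos': array([ 0.21386847, -0.55980005,  0.19970569]), 'tool_rot': array([-1.79893790e+02, -1.22980536e-02,  2.09002960e+01]), 'contact_force': array([-0.2382477 , -0.21954512, -1.38236117]), 'moment': array([ 0.04534314, -0.00335207, -0.02962667]), 'grip_force': 0.0, 'gripper_width': 0.08786908157933976}
{'fx': 489.7665968319272, 'fy': 489.7665968319272, 'cx': 276.4435191949898, 'cy': 209.49116448612205, 'origin': array([-0.12800005,  0.73541665,  1.2000444 ]), 'rotation': array([  39.38666964,   -0.33237046, -136.73235767]), 'o': array([-0.12800005,  0.73541665,  1.2000444 ]), 'r': array([  39.38666964,   -0.33237046, -136.73235767])}
{'fx': 469.43015769382714, 'fy': 469.43015769382714, 'cx': 279.3048111005922, 'cy': 212.64015294316582, 'origin': array([0.21924582, 0.04097364, 1.62910624]), 'rotation': array([ 11.07143308,  -0.14364465, -90.11637298]), 'o': array([0.21924582, 0.04097364, 1.62910624]), 'r': array([ 11.07143308,  -0.14364465, -90.11637298])}
```

```bash
sed -i "s/r=np.array(d\['rotation'\])/r=R.from_euler('xyz',d['rotation'],degrees=True).as_matrix()/" h.py
```

```text
(no output)
```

View pics/top0.png

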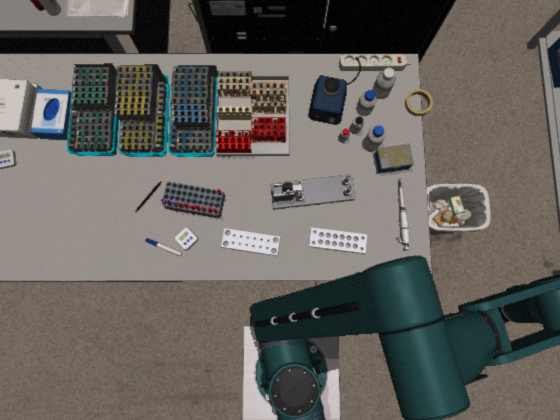

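View pics/scene0.png

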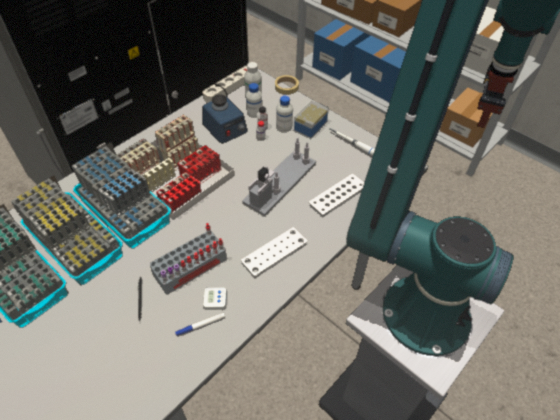

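```bash
python3 - <<'E'
from h import *
d=np.load('top0.npy',allow_pickle=True).item()
d['r']=R.from_euler('xyz',d['rotation'],degrees=True).as_matrix()
P=cloud(d);im=d['img'].astype(int)
print('bench z',np.median(P[210:225,240:260,2]),P[215,250])
def rect(m,z,n):
    c=max(cv2.findContours(m.astype(np.uint8),0,1)[0],key=cv2.contourArea)
    q=plane(d,c[:,0,:],z)[:,:2]*1000
    r=cv2.minAreaRect(q.astype(np.float32));b=cv2.boxPoints(r);e=[b[1]-b[0],b[2]-b[1]];e=max(e,key=np.linalg.norm)
    print(n,np.round(r[0],1),np.round(r[1],1),'yaw of long',np.degrees(np.arctan2(e[1],e[0])))
w=(im.min(2)>195)
for n,(u0,u1,v0,v1) in dict(sup=(215,285,222,262),gui=(303,373,222,258)).items():
    m=np.zeros_like(w);m[v0:v1,u0:u1]=w[v0:v1,u0:u1];rect(m,.016,n)
m=np.zeros_like(w);m[168:215,262:362]=((P[...,2]>.01)&(P[...,2]<.2))[168:215,262:362];rect(m,.016,'car')
cv2.imwrite('pics/z.png',cv2.resize(d['img'][160:265,205:385,::-1],None,fx=4,fy=4,interpolation=2))
m2=m&(P[...,2]>.06);print(np.c_[P[m2].mean(0)],m2.sum())
h=P[...,2];ys,xs=np.where(m2);print(np.round(np.c_[xs,ys,P[m2]*1000])[::6])
E
```

```text
bench z -0.00046044876988970973 [5.29658048e-01 1.39762707e-01 1.06669439e-04]
sup [434.2 137.1] [193.8  63. ] yaw of long 81.081024
gui [ 439.  -166.4] [193.   63.4] yaw of long 82.68103
car [612.7 -80.9] [ 92.9 290.8] yaw of long -83.28724
[[ 0.60232806]
 [-0.0138129 ]
 [ 0.09514563]] 425
[[ 347.  175.  652. -194.   84.]
 [ 349.  176.  644. -199.  100.]
 [ 350.  177.  643. -203.   92.]
 [ 346.  179.  642. -193.   68.]
 [ 346.  180.  640. -194.   62.]
 [ 301.  181.  631.  -37.   85.]
 [ 297.  182.  629.  -24.   79.]
 [ 283.  183.  610.   24.  138.]
 [ 289.  183.  610.    5.  138.]
 [ 299.  183.  624.  -31.   84.]
 [ 276.  184.  617.   47.   96.]
 [ 282.  184.  619.   27.   91.]
 [ 288.  184.  606.    8.  139.]
 [ 298.  184.  617.  -26.  100.]
 [ 275.  185.  615.   51.   93.]
 [ 281.  185.  618.   31.   81.]
 [ 287.  185.  605.   11.  132.]
 [ 293.  185.  613.  -10.   98.]
 [ 299.  185.  612.  -30.  103.]
 [ 274.  186.  615.   54.   77.]
 [ 280.  186.  615.   34.   77.]
 [ 286.  186.  600.   15.  135.]
 [ 292.  186.  601.   -5.  132.]
 [ 298.  186.  612.  -27.   91.]
 [ 350.  186.  6
[... 835 characters left out ...]
 126.]
 [ 348.  191.  601. -200.   62.]
 [ 278.  192.  594.   41.   77.]
 [ 284.  192.  589.   21.  101.]
 [ 291.  192.  590.   -3.   95.]
 [ 301.  192.  588.  -36.  101.]
 [ 278.  193.  592.   41.   73.]
 [ 285.  193.  586.   17.   96.]
 [ 291.  193.  587.   -3.   93.]
 [ 301.  193.  586.  -36.   97.]
 [ 278.  194.  585.   41.   89.]
 [ 284.  194.  582.   21.   98.]
 [ 290.  194.  585.    0.   88.]
 [ 300.  194.  586.  -34.   82.]
 [ 277.  195.  580.   44.   94.]
 [ 283.  195.  582.   24.   87.]
 [ 289.  195.  586.    3.   69.]
 [ 300.  195.  582.  -34.   84.]
 [ 277.  196.  578.   44.   88.]
 [ 283.  196.  582.   24.   70.]
 [ 293.  196.  584.  -11.   63.]
 [ 276.  197.  578.   48.   73.]]
```

View pics/z.png

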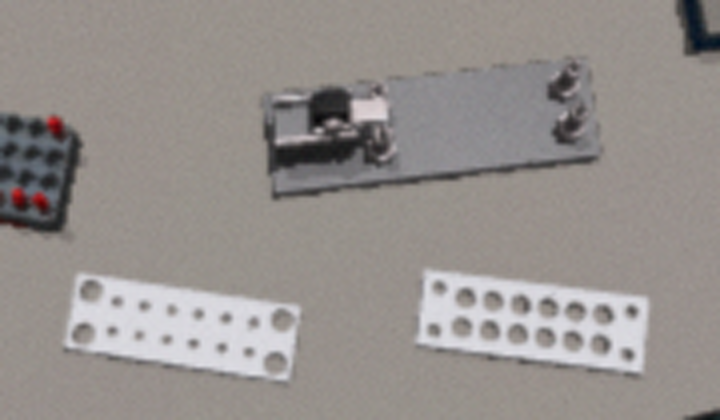

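Call:
drive_tool(translation=[[0.6, 0.75, 0.4], [0.6, 0.75, 0.4], [0.6, 0.75, 0.4], [0.6, 0.75, 0.4], [0.6, 0.75, 0.4], [0.6, 0.75, 0.4], [0.6, 0.75, 0.4], [0.6, 0.75, 0.4]], angular=[[0, 0, 0.18], [0, 0, 0.18], [0, 0, 0.18], [0, 0, 0.18], [0, 0, 0.18], [0, 0, 0.18], [0, 0, 0.18], [0, 0, 0.18]], claw=[1, 1, 1, 1, 1, 1, 1, 1])

```text
clock: 0.9
eef_pos: [0.4453, -0.2703, 0.3549]
tool_rot: [-180.0, -0.0, 86.0]
contact_force: [1.6, -0.4, -0.0]
gripper_width: 0.0878
grip_force: 0.0
```

Call:
drive_tool(translation=[[0.365, 0.525, 0.1], [0.365, 0.525, 0.1], [0.365, 0.525, 0.1], [0.365, 0.525, 0.1], [0.365, 0.525, 0.1], [0.365, 0.525, 0.1], [0.365, 0.525, 0.1], [0.365, 0.525, 0.1]], angular=[[0, 0, 0.03], [0, 0, 0.03], [0, 0, 0.03], [0, 0, 0.03], [0, 0, 0.03], [0, 0, 0.03], [0, 0, 0.03], [0, 0, 0.03]], claw=[1, 1, 1, 1, 1, 1, 1, 1])

```text
clock: 1.7
eef_pos: [0.5899, -0.063, 0.3936]
tool_rot: [-179.9, 0.0, 96.5]
contact_force: [-0.2, -0.1, 0.9]
gripper_width: 0.0879
grip_force: 0.0
```

```bash
python3 - <<'E'
from h import *
s=arm.sense();print(s['eef_pos'],s['tool_rot'],s['clock'])
d=snap('wrist');cv2.imwrite('pics/w1.png',d['img'][:,:,::-1]);np.save('w1.npy',d,allow_pickle=True)
print(d['T_tool_cam'],d['fx'],d['cx'],d['cy'],d.keys())
P=cloud(d);print(P[0,0],P[0,-1],P[-1,0],P[-1,-1])
E
```

```text
[ 0.58987904 -0.06296056  0.3936405 ] [-1.79895034e+02  1.84346698e-02  9.64882760e+01] 1.7
[[ 1.33654416e-03  9.70408930e-01  2.41463706e-01  6.45763462e-02]
 [ 9.99999106e-01 -1.28764294e-03 -3.60314004e-04  2.19322651e-04]
 [-3.87328904e-05  2.41463972e-01 -9.70409784e-01 -1.84324115e-01]
 [ 0.00000000e+00  0.00000000e+00  0.00000000e+00  1.00000000e+00]] 355.4516461930264 274.9304046994663 203.92219148874912 dict_keys(['img', 'z_map', 'fx', 'fy', 'cx', 'cy', 'T_tool_cam', 'o', 'r'])
[ 0.15094451  0.12147796 -0.01571263] [0.97486639 0.21066647 0.00249841] [ 0.54750094 -0.04680964  0.53452837] [ 0.62800938 -0.03571785  0.53618674]
```

View pics/w1.png

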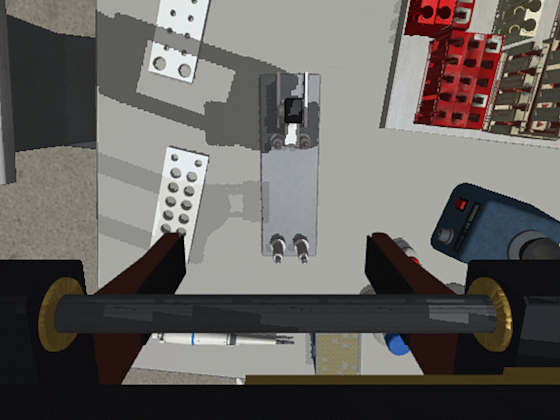

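```bash
python3 - <<'E'
from h import *
d=np.load('w1.npy',allow_pickle=True).item()
P=cloud(d);Z=P[...,2]
m=np.zeros(Z.shape,np.uint8);m[60:268,240:340]=((Z>.01)&(Z<.2))[60:268,240:340]
print('benchz',np.median(Z[150:250,220:250]))
c=max(cv2.findContours(m,0,1)[0],key=cv2.contourArea)[:,0,:]
# slab edges: fit lines left/right in world at z .016, rows 160-230
for lo,hi,side in((150,230,0),(150,230,1)):
    pts=[]
    for v in range(lo,hi):
        u=np.where(m[v])[0];pts.append([u[0]-.5 if side==0 else u[-1]+.5,v])
    q=plane(d,pts,.016)[:,:2];k=np.polyfit(q[:,1],q[:,0],1);print('edge',np.degrees(np.arctan(-k[0])),k)
for rows in (0,1):
    pts=[]
    for u in range(268,274):   # end edges
        v=np.where(m[:,u])[0];pts.append([u,v[0]-.5 if rows==0 else v[-1]+.5])
    print('end',plane(d,pts,.016).mean(0))
# grip top
g=(d['img'].max(2)<60)&(np.abs(Z-.137)<.01);g[:60]=0;g[140:]=0;g[:,:270]=0;g[:,320:]=0
v,u=np.where(g);print('grip',g.sum(),u.min(),u.max(),v.min(),v.max())
r=cv2.minAreaRect(plane(d,np.c_[u,v],.137)[:,:2].astype(np.float32)*1000);print(r, P[g].mean(0))
for z0 in (.09,):
    n,l,st,ce=cv2.connectedComponentsWithStats(((Z>z0)&(m>0)).astype(np.uint8))
    for i in range(1,n):
        if st[i,4]>3:
            q=P[l==i];print(st[i],q.mean(0).round(4),q[:,2].max().round(4))
# tiers
w=(d['img'].min(2)>150)&(Z>.008)&(Z<.03)
n,l,st,ce=cv2.connectedComponentsWithStats(w.astype(np.uint8))
for i in range(1,n):
    if st[i,4]>800:print('white',st[i],P[l==i].mean(0))
E
```

```text
benchz 0.0001219621693202555
edge 6.823402628941101 [-0.11965706  0.55787483]
edge 7.150579657869561 [-0.12545316  0.64945373]
end [0.56862524 0.06068455 0.016     ]
end [ 0.60120668 -0.23011636  0.016     ]
grip 332 284 302 98 122
((603.22265625, 9.800408363342285), (21.686248779296875, 27.939712524414062), 6.91798734664917) [0.60195969 0.00838088 0.13647226]
[ 275   71   33   76 1288] [0.6028 0.0055 0.1126] 0.1396
[275 141   6   6  28] [ 0.5892 -0.0346  0.1025] 0.1076
[303 141   6   6  33] [ 0.6265 -0.03    0.1018] 0.1065
[275 257   6   8  38] [ 0.609  -0.1998  0.1   ] 0.1066
[301 257   6   8  38] [ 0.6463 -0.1953  0.0998] 0.1065
white [ 156    0   53   41 1514] [0.43451732 0.12343871 0.01584948]
white [148  41  49  42 969] [0.42118685 0.0607052  0.01586502]
white [ 150  146   58  119 2783] [ 0.44246793 -0.14007758  0.01597485]
white [ 262  147   55   76 3018] [ 0.62069126 -0.09527404  0.01608332]
```

Call:
drive_tool(translation=[[0.0275, 0.179, -0.5], [0.0275, 0.179, -0.5], [0.0275, 0.179, -0.5], [0.0275, 0.179, -0.5], [0.0275, 0.179, -0.5], [0.0275, 0.179, -0.5], [0.0275, 0.179, -0.5]], angular=[[0, 0, 0.001], [0, 0, 0.001], [0, 0, 0.001], [0, 0, 0.001], [0, 0, 0.001], [0, 0, 0.001], [0, 0, 0.001]], claw=[1, 1, 1, 1, 1, 1, 1])

```text
clock: 2.45
eef_pos: [0.603, 0.0079, 0.1964]
tool_rot: [179.9, 0.1, 96.8]
contact_force: [-0.0, 0.2, -1.3]
gripper_width: 0.0878
grip_force: 0.0
```

```bash
python3 - <<'E'
from h import *
s=arm.sense();print(s['eef_pos'],s['tool_rot'],s['clock'])
d=snap('wrist');cv2.imwrite('pics/w2.png',d['img'][:,:,::-1]);np.save('w2.npy',d,allow_pickle=True)
P=cloud(d);Z=P[...,2];g=(d['img'].max(2)<70)&(np.abs(Z-.137)<.006)
v,u=np.where(g);print(g.sum(),u.min(),u.max(),v.min(),v.max(),P[g].mean(0))
print(cv2.minAreaRect(plane(d,np.c_[u,v],.137)[:,:2].astype(np.float32)*1000))
E
```

```text
[0.60299618 0.00791863 0.1964216 ] [1.79852689e+02 6.73048921e-02 9.68011489e+01] 2.45
1257 260 290 184 225 [0.60316192 0.01102338 0.13672518]
((603.1355590820312, 11.180086135864258), (21.464998245239258, 29.89670181274414), 6.831216335296631)
```

View pics/w2.png

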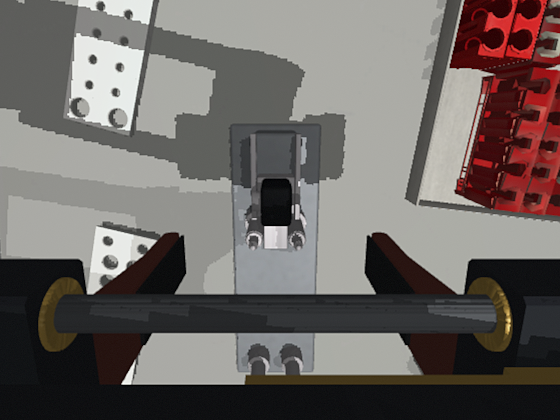

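Call:
drive_tool(translation=[[-0.001, 0.008, -0.1], [-0.001, 0.008, -0.2035], [-0.001, 0.008, -0.2035], [-0.001, 0.008, -0.2035], [-0.001, 0.008, -0.2035], [-0.001, 0.008, -0.2035], [-0.001, 0.008, -0.2035], [-0.001, 0.008, -0.2035]], angular=[[0, 0, 0], [0, 0, 0], [0, 0, 0], [0, 0, 0], [0, 0, 0], [0, 0, 0], [0, 0, 0], [0, 0, 0]], claw=[1, 1, 1, -0.1, -1, -1, -1, -1])

```text
clock: 3.3
eef_pos: [0.6019, 0.0126, 0.1139]
tool_rot: [179.9, 0.0, 96.9]
contact_force: [-0.5, 0.9, -0.1]
gripper_width: 0.0514
grip_force: 0.0
```

Call:
drive_tool(translation=[[0, 0, 0], [0, 0, 0], [0, 0, 0], [0, 0, 0], [0, 0, 0], [0, 0, 0]], angular=[[0, 0, 0], [0, 0, 0], [0, 0, 0], [0, 0, 0], [0, 0, 0], [0, 0, 0]], claw=[-1, -1, -1, -1, -1, -1])

```text
clock: 3.9
eef_pos: [0.603, 0.0128, 0.113]
tool_rot: [179.8, 0.0, 96.9]
contact_force: [5.2, 1.0, -3.7]
gripper_width: 0.0208
grip_force: 30.0
```

Call:
drive_tool(translation=[[-0.003, 0.025, 0], [-0.006, 0.05, 0], [-0.009, 0.0755, 0], [-0.009, 0.0755, 0], [-0.009, 0.0755, 0], [-0.009, 0.0755, 0]], angular=[[0, 0, 0], [0, 0, 0], [0, 0, 0], [0, 0, 0], [0, 0, 0], [0, 0, 0]], claw=[-1, -1, -1, -1, -1, -1])

```text
clock: 4.5
eef_pos: [0.597, 0.0428, 0.1127]
tool_rot: [-179.9, -0.0, 96.8]
contact_force: [-0.4, 0.2, -1.0]
gripper_width: 0.0005
grip_force: 0.0
```

Call:
drive_tool(translation=[[0, 0, 0], [0, 0, 0], [0, 0, 0.2], [0, 0, 0.2], [0, 0, 0.2], [0, 0, 0.2]], angular=[[0, 0, 0], [0, 0, 0], [0, 0, 0], [0, 0, 0], [0, 0, 0], [0, 0, 0]], claw=[1, 1, 1, 1, 1, 1])

```text
clock: 5.1
eef_pos: [0.598, 0.0432, 0.1935]
tool_rot: [179.9, 0.0, 96.9]
contact_force: [0.0, 1.5, -1.4]
gripper_width: 0.0447
grip_force: 0.0
```

```bash
python3 - <<'E'
from h import *
s=arm.sense();print(s['eef_pos'],s['tool_rot'],s['clock'])
d=snap('wrist');cv2.imwrite('pics/w3.png',d['img'][120:360,150:400,::-1].repeat(2,0).repeat(2,1))
P=cloud(d);Z=P[...,2];g=(d['img'].max(2)<70)&(np.abs(Z-.137)<.006)
v,u=np.where(g);print(g.sum(),u.min(),u.max(),v.min(),v.max(),P[g].mean(0))
print(cv2.minAreaRect(plane(d,np.c_[u,v],.137)[:,:2].astype(np.float32)*1000))
E
```

```text
[0.59795176 0.04317915 0.19352261] [1.79921442e+02 5.85303324e-03 9.68864930e+01] 5.1
1157 262 291 231 271 [0.60315818 0.01309829 0.13674826]
((603.2877807617188, 13.031728744506836), (21.184406280517578, 30.753114700317383), 6.459730625152588)
```

View pics/w3.png

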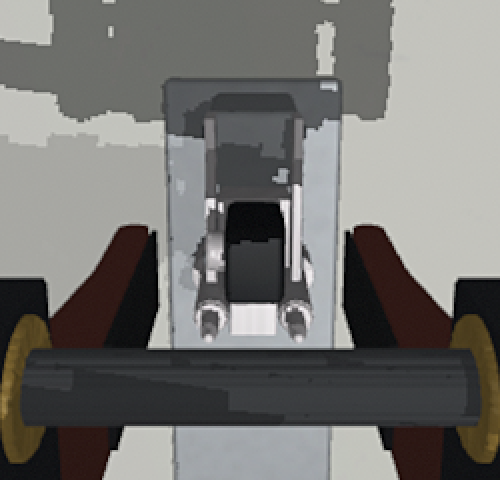

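Call:
drive_tool(translation=[[0.011, -0.078, 0], [0.011, -0.078, 0], [0.011, -0.078, 0], [0.011, -0.078, -0.1], [0.011, -0.078, -0.185], [0.011, -0.078, -0.185], [0.011, -0.078, -0.185], [0.011, -0.078, -0.185]], angular=[[0, 0, 0], [0, 0, 0], [0, 0, 0], [0, 0, 0], [0, 0, 0], [0, 0, 0], [0, 0, 0], [0, 0, 0]], claw=[1, 1, 1, 1, 0.5, -0.2, -1, -1])

```text
clock: 5.95
eef_pos: [0.6033, 0.0119, 0.1204]
tool_rot: [179.9, 0.0, 96.9]
contact_force: [-0.5, 0.1, 0.9]
gripper_width: 0.0562
grip_force: 0.0
```

Call:
drive_tool(translation=[[0, 0, 0], [0, 0, 0], [0, 0, 0], [0, 0, 0]], angular=[[0, 0, 0], [0, 0, 0], [0, 0, 0], [0, 0, 0]], claw=[-1, -1, -1, -1])

```text
clock: 6.35
eef_pos: [0.6024, 0.0116, 0.1194]
tool_rot: [180.0, 0.0, 96.9]
contact_force: [0.4, -0.5, -1.7]
gripper_width: 0.0244
grip_force: 0.0
```

Call:
drive_tool(translation=[[0, 0, 0], [0, 0, 0], [0, 0, 0]], angular=[[0, 0, 0], [0, 0, 0], [0, 0, 0]], claw=[-1, -1, -1])

```text
clock: 6.65
eef_pos: [0.6021, 0.0116, 0.1188]
tool_rot: [-180.0, -0.0, 96.9]
contact_force: [-0.8, 0.5, 0.3]
gripper_width: 0.0013
grip_force: 0.0
```

Call:
drive_tool(translation=[[-0.0006, 0.005, 0], [-0.0012, 0.01, 0]], angular=[[0, 0, 0], [0, 0, 0]], claw=[-1, -1])

```text
clock: 6.85
eef_pos: [0.6016, 0.0158, 0.1188]
tool_rot: [-180.0, -0.0, 96.9]
contact_force: [-0.1, -0.5, -1.1]
gripper_width: 0.0005
grip_force: 0.0
```

```bash
python3 - <<'E'
from h import *
s=arm.sense();print(s['eef_pos'],s['tool_rot'],s['clock'])
d=snap('wrist');a=d['img'][100:340,130:430,::-1]
b=snap('scene')['img'][150:230,220:330,::-1]
b=cv2.resize(b,(330,240),interpolation=2)
cv2.imwrite('pics/w4.png',np.hstack([a,b]))
P=cloud(d);Z=P[...,2];g=(d['img'].max(2)<70)&(np.abs(Z-.137)<.006)
v,u=np.where(g);print(g.sum(),u.min(),u.max(),v.min(),v.max(),P[g].mean(0))
E
```

```text
[0.6015702  0.01577767 0.11884317] [-1.79987543e+02 -4.91097508e-03  9.68521019e+01] 6.85
377 255 298 226 254 [0.60327466 0.02462179 0.13573442]
```

View pics/w4.png

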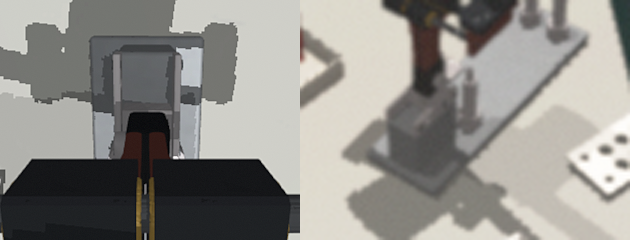

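```bash
python3 - <<'E'
from h import *
for n in ('now','w2.npy'):
    if n=='now':
        d=snap('wrist')
        cols=(262,268,275,282,290);tz=.1188
    else:
        d=np.load(n,allow_pickle=True).item();cols=(140,160,175,180,183);tz=.1964
    P=cloud(d)
    for v in range(205,300,7): print(v,[(tuple(np.round(P[v,u]*1000).astype(int)),int(d['img'][v,u].mean())) for u in cols])
E
```

```text
205 [((np.int64(593), np.int64(25), np.int64(85)), 76), ((np.int64(596), np.int64(26), np.int64(88)), 78), ((np.int64(601), np.int64(26), np.int64(88)), 79), ((np.int64(605), np.int64(26), np.int64(87)), 79), ((np.int64(610), np.int64(27), np.int64(87)), 80)]
212 [((np.int64(593), np.int64(25), np.int64(103)), 67), ((np.int64(597), np.int64(26), np.int64(104)), 49), ((np.int64(601), np.int64(26), np.int64(103)), 47), ((np.int64(605), np.int64(27), np.int64(104)), 92), ((np.int64(609), np.int64(27), np.int64(104)), 90)]
219 [((np.int64(594), np.int64(25), np.int64(118)), 13), ((np.int64(597), np.int64(25), np.int64(116)), 12), ((np.int64(601), np.int64(26), np.int64(119)), 13), ((np.int64(604), np.int64(27), np.int64(119)), 11), ((np.int64(609), np.int64(27), np.int64(118)), 14)]
226 [((np.int64(594), np.int64(25), np.int64(129)), 12), ((np.int64(597), np.int64(26), np.int64(131)), 12), ((np.int64(601), np.int64(26), np.int64(132)), 10), ((np.int64(604), np.int64(26), np.int64(131)), 14), ((np.int64(608), np.int64(27), np.int64(130)), 11)]
233 [((np.int64(595), np.int64(26), np.int64(
[... 5604 characters left out ...]
(255)), 11), ((np.int64(560), np.int64(-4), np.int64(236)), 14), ((np.int64(509), np.int64(-128), np.int64(2)), 39), ((np.int64(512), np.int64(-129), np.int64(-1)), 149)]
289 [((np.int64(558), np.int64(11), np.int64(273)), 14), ((np.int64(559), np.int64(2), np.int64(256)), 11), ((np.int64(561), np.int64(-7), np.int64(237)), 1), ((np.int64(509), np.int64(-137), np.int64(1)), 146), ((np.int64(513), np.int64(-137), np.int64(1)), 146)]
296 [((np.int64(595), np.int64(72), np.int64(381)), 33), ((np.int64(576), np.int64(33), np.int64(313)), 34), ((np.int64(579), np.int64(33), np.int64(312)), 33), ((np.int64(580), np.int64(33), np.int64(313)), 31), ((np.int64(580), np.int64(33), np.int64(313)), 33)]
```

Call:
drive_tool(translation=[[0, 0, 0.05], [0.0025, -0.01, 0.05], [0.0025, -0.01, 0.05], [0.0025, -0.01, 0.05], [0.0025, -0.01, 0.05], [0.0025, -0.01, 0.05], [0.0025, -0.01, 0.05], [0.0025, -0.01, 0.05]], angular=[[0, 0, 0], [0, 0, 0], [0, 0, 0], [0, 0, 0], [0, 0, 0], [0, 0, 0], [0, 0, 0], [0, 0, 0]], claw=[1, 1, 1, 1, 1, 1, 1, 1])

```text
clock: 7.8
eef_pos: [0.6025, 0.0117, 0.1387]
tool_rot: [-180.0, -0.0, 96.9]
contact_force: [-0.4, 0.8, -0.2]
gripper_width: 0.0614
grip_force: 0.0
```

Call:
drive_tool(translation=[[0, 0, -0.05], [0, 0, -0.1], [0, 0, -0.15], [0, 0, -0.155], [0, 0, -0.155], [0, 0, -0.155]], angular=[[0, 0, 0], [0, 0, 0], [0, 0, 0], [0, 0, 0], [0, 0, 0], [0, 0, 0]], claw=[1, 1, 1, 1, 1, 1])

```text
clock: 8.4
eef_pos: [0.6034, 0.0116, 0.0778]
tool_rot: [179.9, 0.0, 96.9]
contact_force: [-0.1, 0.0, -0.1]
gripper_width: 0.0878
grip_force: 0.0
```

Call:
drive_tool(translation=[[0, 0, 0], [0, 0, 0], [0, 0, 0], [0, 0, 0], [0, 0, 0], [0, 0, 0], [0, 0, 0], [0, 0, 0]], angular=[[0, 0, 0], [0, 0, 0], [0, 0, 0], [0, 0, 0], [0, 0, 0], [0, 0, 0], [0, 0, 0], [0, 0, 0]], claw=[-1, -1, -1, -1, -1, -1, -1, -1])

```text
clock: 9.2
eef_pos: [0.6027, 0.0116, 0.0771]
tool_rot: [180.0, 0.0, 96.9]
contact_force: [0.4, 0.1, 7.3]
gripper_width: 0.0273
grip_force: 7.3
```

Call:
drive_tool(translation=[[0, 0, 0], [0, 0, 0], [0, 0, 0], [0, 0, 0]], angular=[[0, 0, 0], [0, 0, 0], [0, 0, 0], [0, 0, 0]], claw=[-1, -1, -1, -1])

```text
clock: 9.6
eef_pos: [0.6032, 0.0117, 0.0773]
tool_rot: [180.0, 0.0, 96.9]
contact_force: [0.0, 0.5, 4.7]
gripper_width: 0.0219
grip_force: 31.9
```

Call:
drive_tool(translation=[[-0.0015, 0.0125, 0], [-0.003, 0.025, 0], [-0.0045, 0.0375, 0], [-0.006, 0.05, 0], [-0.0075, 0.0625, 0], [-0.009, 0.075, 0], [-0.009, 0.075, 0], [-0.009, 0.075, 0]], angular=[[0, 0, 0], [0, 0, 0], [0, 0, 0], [0, 0, 0], [0, 0, 0], [0, 0, 0], [0, 0, 0], [0, 0, 0]], claw=[-1, -1, -1, -1, -1, -1, -1, -1])

```text
clock: 10.4
eef_pos: [0.5997, 0.041, 0.0773]
tool_rot: [179.9, 0.1, 96.9]
contact_force: [0.9, -3.9, 5.2]
gripper_width: 0.0221
grip_force: 30.1
```

Call:
drive_tool(translation=[[0, 0.0015, 0], [0, 0.0015, 0], [0, 0.0015, 0], [0, 0.0015, 0], [0, 0.0015, 0], [0, 0.0015, 0], [0, 0.0015, 0], [0, 0.0015, 0]], angular=[[0, 0, 0], [0, 0, 0], [0, 0, 0], [0, 0, 0], [0, 0, 0], [0, 0, 0], [0, 0, 0], [0, 0, 0]], claw=[-1, -1, 1, 1, 1, 1, 1, 1])

```text
clock: 11.2
eef_pos: [0.5989, 0.0425, 0.0765]
tool_rot: [-180.0, -0.0, 96.9]
contact_force: [-0.9, 0.2, -0.1]
gripper_width: 0.0666
grip_force: 0.0
```

Call:
drive_tool(translation=[[0, 0, 0], [0, 0, 0.12], [0, 0, 0.24], [0, 0, 0.36], [0, 0, 0.36]], angular=[[0, 0, 0], [0, 0, 0], [0, 0, 0], [0, 0, 0], [0, 0, 0]], claw=[1, 1, 1, 1, 1])

```text
clock: 11.7
eef_pos: [0.6039, 0.0422, 0.2283]
tool_rot: [179.3, 0.1, 96.9]
contact_force: [0.3, -0.2, -0.3]
gripper_width: 0.0877
grip_force: 0.0
```

```bash
python3 - <<'E'
from h import *
s=arm.sense();print(s['eef_pos'],s['tool_rot'],s['clock'])
d=snap('wrist');np.save('w5.npy',d,allow_pickle=True)
P=cloud(d);Z=P[...,2];g=(d['img'].max(2)<70)&(np.abs(Z-.137)<.006)
v,u=np.where(g);print(g.sum(),u.min(),u.max(),v.min(),v.max(),P[g].mean(0))
print(cv2.minAreaRect(plane(d,np.c_[u,v],.137)[:,:2].astype(np.float32)*1000))
# button head: points beyond -x face of grip near z .118
c,sn=np.cos(np.radians(6.9)),np.sin(np.radians(6.9))
Q=P-P[g].mean(0);X=Q[...,0]*c+Q[...,1]*sn;Y=-Q[...,0]*sn+Q[...,1]*c
b=(X<-.012)&(X>-.03)&(abs(Y)<.012)&(Z>.105)&(Z<.14);print('button',b.sum(),X[b].min() if b.any() else 0,np.percentile(X[b],5) if b.any() else 0)
E
```

```text
[0.60392659 0.04222293 0.22832915] [1.79262162e+02 1.16701943e-01 9.68701292e+01] 11.7
999 254 281 181 217 [0.59969198 0.04152216 0.13668302]
((599.5936279296875, 41.358253479003906), (21.62344741821289, 29.466148376464844), 6.8130645751953125)
button 137 -0.01814830522224014 -0.018000503051568723
```

Call:
drive_tool(translation=[[-0.4125, 0.236, 0.075], [-0.4125, 0.236, 0.075], [-0.4125, 0.236, 0.075], [-0.4125, 0.236, 0.075], [-0.4125, 0.236, 0.075], [-0.4125, 0.236, 0.075], [-0.4125, 0.236, 0.075], [-0.4125, 0.236, 0.075]], angular=[[0, 0, -0.044], [0, 0, -0.044], [0, 0, -0.044], [0, 0, -0.044], [0, 0, -0.044], [0, 0, -0.044], [0, 0, -0.044], [0, 0, -0.044]], claw=[1, 1, 1, 1, 1, 1, 1, 1])

```text
clock: 12.55
eef_pos: [0.435, 0.1361, 0.2502]
tool_rot: [-180.0, 0.0, 81.0]
contact_force: [0.7, -0.4, 0.6]
gripper_width: 0.0881
grip_force: 0.0
```

```bash
cat >> h.py <<'E'
def tier(d,z,zt=.006,T=110):
    """rect + corner/other hole fit of white tier with sheet top at z"""
    P=cloud(d);w=((d['img'].min(2)>T)&(abs(P[...,2]-z)<zt)).astype(np.uint8)
    w=cv2.morphologyEx(w,cv2.MORPH_CLOSE,np.ones((5,5)))
    c=max(cv2.findContours(w,0,1)[0],key=cv2.contourArea)
    q=plane(d,c[:,0,:],z)[:,:2]*1000
    r=cv2.minAreaRect(q.astype(np.float32));b=cv2.boxPoints(r);e=max([b[1]-b[0],b[2]-b[1]],key=np.linalg.norm)
    return np.round(r[0],2),np.round(r[1],1),np.degrees(np.arctan2(e[1],e[0]))%180,cv2.boundingRect(c)
E
python3 - <<'E'
from h import *
s=arm.sense();print(s['eef_pos'],s['tool_rot'],s['clock'])
d=snap('wrist');np.save('w6.npy',d,allow_pickle=True)
for T in(90,110,130):print(tier(d,.016,T=T))
E
```

```text
[0.43503662 0.13606874 0.2502231 ] [-1.79957443e+02  2.50772229e-02  8.09610476e+01] 12.55
(array([433.97, 137.41]), array([195.5,  66. ]), np.float32(81.25202), (244, 84, 59, 165))
(array([434.  , 137.41]), array([195.4,  66. ]), np.float32(81.17661), (244, 84, 59, 165))
(array([434.04, 137.4 ]), array([195.2,  66. ]), np.float32(81.04881), (244, 84, 59, 165))
```

Call:
drive_tool(translation=[[-0.0025, 0.003, -0.12], [-0.0025, 0.003, -0.24], [-0.0025, 0.003, -0.36], [-0.0025, 0.003, -0.48], [-0.0025, 0.003, -0.6], [-0.0025, 0.003, -0.64], [-0.0025, 0.003, -0.64], [-0.0025, 0.003, -0.64]], angular=[[0, 0, 0.0005], [0, 0, 0.0005], [0, 0, 0.0005], [0, 0, 0.0005], [0, 0, 0.0005], [0, 0, 0.0005], [0, 0, 0.0005], [0, 0, 0.0005]], claw=[1, 1, 1, 1, 1, 1, 1, 1])

```text
clock: 13.4
eef_pos: [0.4337, 0.1375, -0.0053]
tool_rot: [-180.0, 0.0, 81.2]
contact_force: [0.0, 0.2, -0.2]
gripper_width: 0.0875
grip_force: 0.0
```

Call:
drive_tool(translation=[[0, 0, -0.02], [0, 0, -0.035], [0, 0, -0.035], [0, 0, -0.035], [0, 0, -0.035], [0, 0, -0.035], [0, 0, -0.035], [0, 0, -0.035]], angular=[[0, 0, 0], [0, 0, 0], [0, 0, 0], [0, 0, 0], [0, 0, 0], [0, 0, 0], [0, 0, 0], [0, 0, 0]], claw=[1, 1, 1, -1, -1, -1, -1, -1])

```text
clock: 14.2
eef_pos: [0.4333, 0.1379, -0.0188]
tool_rot: [180.0, -0.0, 81.2]
contact_force: [-0.2, -0.3, 3.8]
gripper_width: 0.0657
grip_force: 30.0
```

Call:
drive_tool(translation=[[0, 0, 0], [0, 0, 0]], angular=[[0, 0, 0], [0, 0, 0]], claw=[-1, -1])

```text
clock: 14.4
eef_pos: [0.4333, 0.1379, -0.0188]
tool_rot: [180.0, -0.0, 81.2]
contact_force: [-0.1, -0.1, 5.5]
gripper_width: 0.0658
grip_force: 30.0
```

Call:
drive_tool(translation=[[0, 0, 0.1], [0, 0, 0.2], [0, 0, 0.3], [0, 0, 0.4], [0, 0, 0.5], [0, 0, 0.6], [0, 0, 0.6]], angular=[[0, 0, 0], [0, 0, 0], [0, 0, 0], [0, 0, 0], [0, 0, 0], [0, 0, 0], [0, 0, 0]], claw=[-1, -1, -1, -1, -1, -1, -1])

```text
clock: 15.1
eef_pos: [0.4365, 0.1385, 0.2257]
tool_rot: [179.5, -0.2, 81.2]
contact_force: [0.2, 0.2, -1.2]
gripper_width: 0.0658
grip_force: 30.0
```

```bash
python3 - <<'E'
from h import *
s=arm.sense();print(s['eef_pos'],s['tool_rot'],s['clock'],s['gripper_width'])
yaw=np.radians(6.9)
ey=np.array([-np.sin(yaw),np.cos(yaw)]);ex=np.array([np.cos(yaw),np.sin(yaw)])
O=np.array([.6177,-.1155])
for n in('w1','w2','w5'):
    d=np.load(n+'.npy',allow_pickle=True).item();P=cloud(d)
    for sx in(-1,1):
        for sy in(-1,1):
            c=O+ex*sx*.019+ey*sy*.084
            q=P-np.r_[c,0]
            # pin: radius<9mm, z .088-.110
            m=(np.hypot(q[...,0],q[...,1])<.009)&(P[...,2]>.088)&(P[...,2]<.112)
            if m.sum()>8:
                p=P[m][:,:2];a=P[m]
                t=a[a[:,2]>.1]
                v,u=np.where(m)
                print(n,sx,sy,m.sum(),'X',np.round([((p-O)@ex).min()*1e3,((p-O)@ex).max()*1e3],1),'Y',np.round([((p-O)@ey).min()*1e3,((p-O)@ey).max()*1e3],1),
                 'tip',np.round(1e3*np.array([(t[:,:2].mean(0)-O)@ex,(t[:,:2].mean(0)-O)@ey]),1),len(t))
    # slab edges
    Z=P[...,2];q=P[...,:2]-O;X=q@ex;Y=q@ey
    m=(Z>.008)&(Z<.03)&(abs(X)<.06)
    for y0 in (-.09,-.05,-.01,.03,.1,.15):
        k=m&(abs(Y-y0)<.008)
        if k.sum()>50:
            print(n,'slab',y0,np.round(np.percentile(X[k],[.5,99.5])*1e3,1))
    k=m&(abs(X)<.04);print(n,'ends',np.round(np.percentile(Y[k],[.2,99.8])*1e3,1))
E
```

```text
[0.43647103 0.13846556 0.22573955] [ 1.79485061e+02 -1.70810670e-01  8.12072353e+01] 15.1 0.06581334579756984
w1 -1 -1 43 X [-22.2 -14.9] Y [-86.1 -80. ] tip [-18.8 -83.3] 22
w1 -1 1 29 X [-21.3 -14.6] Y [80.5 87.1] tip [-18.5  83.4] 22
w1 1 -1 41 X [15.3 23. ] Y [-86.8 -80.2] tip [ 18.9 -83.3] 21
w1 1 1 34 X [16.  22.7] Y [80.3 87.4] tip [19.3 83.5] 23
w1 slab -0.09 [-44.4  44.8]
w1 slab -0.05 [-45.4  45.7]
w1 slab -0.01 [-44.7  44.7]
w1 slab 0.03 [-45.6  45.5]
w1 slab 0.1 [-44.6  45.4]
w1 slab 0.15 [-45.5  45.9]
w1 ends [-277.6  180. ]
w2 -1 1 111 X [-22.2 -14.3] Y [80.5 87.6] tip [-17.9  84.4] 59
w2 1 1 115 X [10.1 23.5] Y [81.5 87.6] tip [19.6 84.3] 52
w2 slab -0.09 [-45.4  46.2]
w2 slab -0.05 [-43.8  43.4]
w2 slab -0.01 [-44.3  46.4]
w2 slab 0.03 [-44.2  45.5]
w2 slab 0.1 [-44.6  46. ]
w2 slab 0.15 [-45.1  46.5]
w2 ends [-108.5  181.3]
w5 -1 1 91 X [-22.1 -14.4] Y [80.2 87.6] tip [-18.   84.6] 46
w5 1 1 91 X [16.  23.7] Y [80.4 87.6] tip [19.6 84.7] 42
w5 slab -0.09 [-44.7  45.5]
w5 slab -0.05 [-44.8  45.6]
w5 slab 0.03 [-45.2  46.3]
w5 slab 0.1 [-45.2  46. ]
w5 slab 0.15 [-45.1  46.1]
w5 ends [-106.   181.4]
```

Call:
drive_tool(translation=[[0.462, -0.632, -0.075], [0.462, -0.632, -0.075], [0.462, -0.632, -0.075], [0.462, -0.632, -0.075], [0.462, -0.632, -0.075], [0.462, -0.632, -0.075], [0.462, -0.632, -0.075], [0.462, -0.632, -0.075]], angular=[[0, 0, 0.0436], [0, 0, 0.0436], [0, 0, 0.0436], [0, 0, 0.0436], [0, 0, 0.0436], [0, 0, 0.0436], [0, 0, 0.0436], [0, 0, 0.0436]], claw=[-1, -1, -1, -1, -1, -1, -1, -1])

```text
clock: 15.9
eef_pos: [0.6184, -0.1177, 0.1882]
tool_rot: [-179.9, -0.0, 96.7]
contact_force: [0.0, -0.1, -2.0]
gripper_width: 0.0658
grip_force: 30.0
```

Call:
drive_tool(translation=[[0, 0, -0.08], [0, 0, -0.16], [0, 0, -0.2], [0, 0, -0.2], [0, 0, -0.2], [0, 0, -0.2]], angular=[[0, 0, 0], [0, 0, 0], [0, 0, 0], [0, 0, 0], [0, 0, 0], [0, 0, 0]], claw=[-1, -1, -1, -1, -1, -1])

```text
clock: 16.5
eef_pos: [0.6184, -0.1146, 0.112]
tool_rot: [179.9, 0.0, 96.9]
contact_force: [-0.5, 0.8, -0.6]
gripper_width: 0.0655
grip_force: 30.0
```

```bash
python3 - <<'E'
from h import *
s=arm.sense();print(s['eef_pos'],s['tool_rot'],s['clock'],s['contact_force'])
d=snap('wrist');np.save('w7.npy',d,allow_pickle=True)
P=cloud(d);z=s['eef_pos'][2]+.0188+.016;print(z)
w=(abs(P[...,2]-z)<.004);print(w.sum(),cv2.boundingRect(w.astype(np.uint8)))
print('T',tier(d,z,.004,T=80))
a=d['img'][100:400,150:400,::-1];cv2.imwrite('pics/w7.png',a.repeat(2,0).repeat(2,1))
E
```

```text
[ 0.61843278 -0.11464066  0.11203418] [1.79917808e+02 3.11691832e-02 9.69257422e+01] 16.5 [-0.54390756  0.77908826 -0.63751632]
0.14683417681557281
42221 (178, 28, 192, 347)
T (array([613.9 , -73.74]), array([ 66.9, 112.4]), np.float32(96.98168), (189, 28, 171, 266))
```

View pics/w7.png

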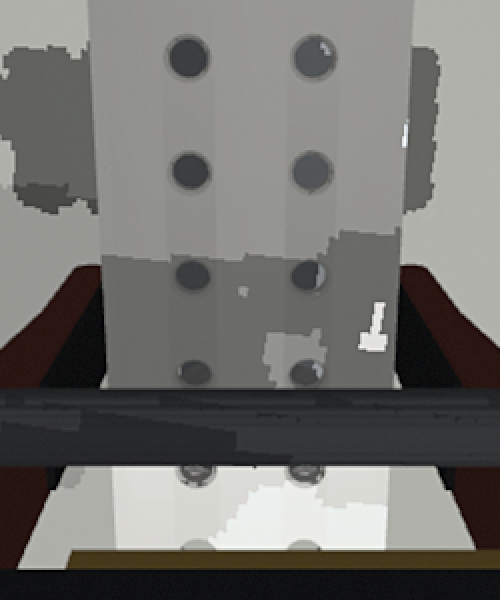

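Call:
drive_tool(translation=[[0, 0, -0.04], [0, 0, -0.07], [0, 0, -0.09], [0, 0, -0.105], [0, 0, -0.12], [0, 0, -0.12]], angular=[[0, 0, 0], [0, 0, 0], [0, 0, 0], [0, 0, 0], [0, 0, 0], [0, 0, 0]], claw=[-1, -1, -1, -1, -1, -1])

```text
clock: 17.15
eef_pos: [0.6173, -0.1148, 0.0621]
tool_rot: [-179.9, -0.0, 96.9]
contact_force: [-0.1, -0.4, -0.5]
gripper_width: 0.0654
grip_force: 30.0
```

Call:
drive_tool(translation=[[0, 0, -0.02], [0, 0, -0.04], [0, 0, -0.06], [0, 0, -0.08], [0, 0, -0.08]], angular=[[0, 0, 0], [0, 0, 0], [0, 0, 0], [0, 0, 0], [0, 0, 0]], claw=[-1, -1, -1, -1, -1])

```text
clock: 17.65
eef_pos: [0.6172, -0.1148, 0.0294]
tool_rot: [-179.9, -0.0, 96.9]
contact_force: [0.5, 0.8, -1.8]
gripper_width: 0.0656
grip_force: 30.0
```

Call:
drive_tool(translation=[[0, 0, -0.02], [0, 0, -0.035], [0, 0, -0.05], [0, 0, -0.059], [0, 0, -0.059], [0, 0, -0.059]], angular=[[0, 0, 0], [0, 0, 0], [0, 0, 0], [0, 0, 0], [0, 0, 0], [0, 0, 0]], claw=[-1, -1, -1, -1, -1, -1])

```text
clock: 18.25
eef_pos: [0.6178, -0.1149, 0.0073]
tool_rot: [-180.0, -0.0, 96.9]
contact_force: [0.0, 0.5, -0.6]
gripper_width: 0.0654
grip_force: 30.0
```

Call:
drive_tool(translation=[[0, 0, -0.004], [0, 0, -0.006], [0, 0, -0.006], [0, 0, -0.006], [0, 0, -0.006]], angular=[[0, 0, 0], [0, 0, 0], [0, 0, 0], [0, 0, 0], [0, 0, 0]], claw=[-1, -1, -1, 1, 1])

```text
clock: 18.75
eef_pos: [0.618, -0.115, 0.005]
tool_rot: [180.0, 0.0, 96.9]
contact_force: [0.7, 0.2, -0.6]
gripper_width: 0.0785
grip_force: 0.0
```

Call:
drive_tool(translation=[[0, 0, 0], [0, 0, 0], [0, 0, 0.1], [0, 0, 0.2], [0, 0, 0.3], [0, 0, 0.4], [0, 0, 0.5], [0, 0, 0.5]], angular=[[0, 0, 0], [0, 0, 0], [0, 0, 0], [0, 0, 0], [0, 0, 0], [0, 0, 0], [0, 0, 0], [0, 0, 0]], claw=[1, 1, 1, 1, 1, 1, 1, 1])

```text
clock: 19.55
eef_pos: [0.6218, -0.1161, 0.2115]
tool_rot: [179.4, 0.3, 96.9]
contact_force: [0.6, -0.4, 1.4]
gripper_width: 0.0877
grip_force: 0.0
```

```bash
python3 - <<'E'
from h import *
s=arm.sense();print(s['eef_pos'],s['tool_rot'],s['clock'])
d=snap('wrist');np.save('w8.npy',d,allow_pickle=True)
P=cloud(d)
yaw=np.radians(6.9);ey=np.array([-np.sin(yaw),np.cos(yaw)]);ex=np.array([np.cos(yaw),np.sin(yaw)]);O=np.array([.6181,-.1152])
q=P[...,:2]-O;X=q@ex;Y=q@ey
for y0 in(-.07,-.05,-.02,.0,.02,.05,.07):
    m=(abs(Y-y0)<.006)&(abs(X)<.03)
    if m.sum()>20: print(y0,m.sum(),np.round(np.median(P[...,2][m]),4))
print(tier(d,.040,.005,T=80))
for sx in(-1,1):
    for sy in(-1,1):
        m=(np.hypot(X-sx*.019,Y-sy*.084)<.009)&(P[...,2]>.1)&(P[...,2]<.112)
        if m.sum()>8:print(sx,sy,m.sum(),X[m].mean(),Y[m].mean())
E
```

```text
[ 0.62178895 -0.11605817  0.21147154] [179.41204411   0.25669499  96.89801628] 19.55
-0.07 659 0.04
-0.05 650 0.0402
-0.02 715 0.04
0.0 671 0.0401
0.02 24220 0.3478
0.05 738 0.0401
0.07 1806 0.3955
(array([ 617.93, -115.56]), array([ 66. , 194.6]), np.float32(96.95834), (234, 78, 70, 191))
-1 -1 51 -0.019074650232310017 -0.08339539592029614
-1 1 70 -0.018535152908831322 0.08275417502427883
1 -1 50 0.018722970425091322 -0.08354062502325586
1 1 68 0.01914900465172354 0.08286831032638092
```

Call:
drive_tool(translation=[[-0.4475, -0.129, 0.1125], [-0.4475, -0.129, 0.1125], [-0.4475, -0.129, 0.1125], [-0.4475, -0.129, 0.1125], [-0.4475, -0.129, 0.1125], [-0.4475, -0.129, 0.1125], [-0.4475, -0.129, 0.1125], [-0.4475, -0.129, 0.1125]], angular=[[0, 0, -0.0394], [0, 0, -0.0394], [0, 0, -0.0394], [0, 0, -0.0394], [0, 0, -0.0394], [0, 0, -0.0394], [0, 0, -0.0394], [0, 0, -0.0394]], claw=[1, 1, 1, 1, 1, 1, 1, 1])

```text
clock: 20.4
eef_pos: [0.4396, -0.1662, 0.2491]
tool_rot: [-179.9, -0.0, 82.8]
contact_force: [0.7, -0.4, -0.6]
gripper_width: 0.0882
grip_force: 0.0
```

```bash
python3 - <<'E'
from h import *
s=arm.sense();print(s['eef_pos'],s['tool_rot'],s['clock'])
d=snap('wrist');np.save('w9.npy',d,allow_pickle=True)
for T in(90,110,130):print(tier(d,.016,T=T))
E
```

```text
[ 0.43963643 -0.16618375  0.24907166] [-1.79940063e+02 -3.88727859e-02  8.27649324e+01] 20.4
(array([ 438.87, -165.69]), array([195.,  66.]), np.float32(82.73783), (245, 85, 59, 165))
(array([ 438.87, -165.69]), array([195.,  66.]), np.float32(82.73783), (245, 85, 59, 165))
(array([ 438.87, -165.69]), array([195.,  66.]), np.float32(82.73783), (246, 85, 58, 165))
```

Call:
drive_tool(translation=[[-0.002, 0.001, -0.12], [-0.002, 0.001, -0.24], [-0.002, 0.001, -0.36], [-0.002, 0.001, -0.48], [-0.002, 0.001, -0.6], [-0.002, 0.001, -0.64], [-0.002, 0.001, -0.64], [-0.002, 0.001, -0.64]], angular=[[0, 0, 0], [0, 0, 0], [0, 0, 0], [0, 0, 0], [0, 0, 0], [0, 0, 0], [0, 0, 0], [0, 0, 0]], claw=[1, 1, 1, 1, 1, 1, 1, 1])

```text
clock: 21.25
eef_pos: [0.4386, -0.166, -0.0063]
tool_rot: [-180.0, -0.0, 82.8]
contact_force: [0.6, -0.4, -0.4]
gripper_width: 0.0876
grip_force: 0.0
```

Call:
drive_tool(translation=[[0, 0, -0.02], [0, 0, -0.033], [0, 0, -0.033], [0, 0, -0.033], [0, 0, -0.033], [0, 0, -0.033], [0, 0, -0.033], [0, 0, -0.033]], angular=[[0, 0, 0], [0, 0, 0], [0, 0, 0], [0, 0, 0], [0, 0, 0], [0, 0, 0], [0, 0, 0], [0, 0, 0]], claw=[1, 1, 1, -1, -1, -1, -1, -1])

```text
clock: 22.05
eef_pos: [0.4383, -0.1663, -0.019]
tool_rot: [180.0, 0.0, 82.7]
contact_force: [0.5, -0.4, 4.1]
gripper_width: 0.0658
grip_force: 30.0
```

Call:
drive_tool(translation=[[0, 0, 0], [0, 0, 0]], angular=[[0, 0, 0], [0, 0, 0]], claw=[-1, -1])

```text
clock: 22.25
eef_pos: [0.4383, -0.1663, -0.019]
tool_rot: [180.0, 0.0, 82.7]
contact_force: [-0.4, 0.5, 5.9]
gripper_width: 0.0655
grip_force: 30.0
```

Call:
drive_tool(translation=[[0, 0, 0.1], [0, 0, 0.2], [0, 0, 0.3], [0, 0, 0.4], [0, 0, 0.5], [0, 0, 0.5]], angular=[[0, 0, 0], [0, 0, 0], [0, 0, 0], [0, 0, 0], [0, 0, 0], [0, 0, 0]], claw=[-1, -1, -1, -1, -1, -1])

```text
clock: 22.85
eef_pos: [0.4413, -0.1679, 0.1855]
tool_rot: [179.5, 0.2, 82.7]
contact_force: [1.4, -0.9, -1.8]
gripper_width: 0.0654
grip_force: 30.0
```

Call:
drive_tool(translation=[[0.4495, 0.126, 0], [0.4495, 0.126, 0], [0.4495, 0.126, 0], [0.4495, 0.126, 0], [0.4495, 0.126, 0], [0.4495, 0.126, -0.05], [0.4495, 0.126, -0.1], [0.4495, 0.126, -0.1]], angular=[[0, 0, 0.0394], [0, 0, 0.0394], [0, 0, 0.0394], [0, 0, 0.0394], [0, 0, 0.0394], [0, 0, 0.0394], [0, 0, 0.0394], [0, 0, 0.0394]], claw=[-1, -1, -1, -1, -1, -1, -1, -1])

```text
clock: 23.65
eef_pos: [0.6137, -0.1149, 0.1365]
tool_rot: [-179.5, -0.2, 96.9]
contact_force: [-0.6, -0.0, -1.5]
gripper_width: 0.0659
grip_force: 30.0
```

Call:
drive_tool(translation=[[0, 0, 0], [0, 0, -0.02]], angular=[[0, 0, 0], [0, 0, 0]], claw=[-1, -1])

```text
clock: 23.85
eef_pos: [0.6189, -0.1164, 0.1342]
tool_rot: [179.8, 0.1, 96.9]
contact_force: [0.2, 0.2, -1.3]
gripper_width: 0.0656
grip_force: 30.0
```

Check the tier in the hand against the carrier numerically.

```bash
python3 - <<'E'
from h import *
s=arm.sense();print(s['eef_pos'],s['tool_rot'],s['clock'])
d=snap('wrist');P=cloud(d);z=s['eef_pos'][2]+.0190+.016
yaw=np.radians(6.9);ey=np.array([-np.sin(yaw),np.cos(yaw)]);ex=np.array([np.cos(yaw),np.sin(yaw)]);O=np.array([.6181,-.1154])
w=((abs(P[...,2]-z)<.004)&(d['img'].min(2)>80)).astype(np.uint8)
w[265:]=0
c=max(cv2.findContours(w,0,1)[0],key=cv2.contourArea)[:,0,:]
q=plane(d,c,z)[:,:2]-O;X=q@ex*1e3;Y=q@ey*1e3
print('far end',np.percentile(Y,[98,99.5,100]))
for y0 in(30,50,70,85):
    k=abs(Y-y0)<8;xs=X[k];print(y0,xs[xs<-28].mean().round(2),xs[xs>28].mean().round(2))
print(arm.sense()['eef_pos'])
E
```

```text
[ 0.61887951 -0.11635936  0.13415961] [1.79843178e+02 7.41784021e-02 9.68815418e+01] 23.85
far end [97.36763126 97.37514764 97.37765338]
30 -32.15 33.46
50 -32.16 33.44
70 -32.15 33.44
85 -32.16 33.44
[ 0.61782839 -0.11603256  0.13236261]
```

Call:
drive_tool(translation=[[0, 0, -0.05], [0, 0, -0.09], [0, 0, -0.12], [0, 0, -0.135], [0, 0, -0.15], [0, 0, -0.165], [0, 0, -0.165], [0, 0, -0.165]], angular=[[0, 0, 0], [0, 0, 0], [0, 0, 0], [0, 0, 0], [0, 0, 0], [0, 0, 0], [0, 0, 0], [0, 0, 0]], claw=[-1, -1, -1, -1, -1, -1, -1, -1])

```text
clock: 24.7
eef_pos: [0.6181, -0.1158, 0.0669]
tool_rot: [180.0, 0.0, 96.9]
contact_force: [-0.3, 0.3, -1.2]
gripper_width: 0.0655
grip_force: 30.0
```

Call:
drive_tool(translation=[[0, 0, -0.01], [0, 0, -0.02], [0, 0, -0.026], [0, 0, -0.0285], [0, 0, -0.0285], [0, 0, -0.0285]], angular=[[0, 0, 0], [0, 0, 0], [0, 0, 0], [0, 0, 0], [0, 0, 0], [0, 0, 0]], claw=[-1, -1, -1, -1, -1, -1])

```text
clock: 25.3
eef_pos: [0.6179, -0.1158, 0.0553]
tool_rot: [180.0, 0.0, 96.9]
contact_force: [1.6, 0.4, -1.2]
gripper_width: 0.0655
grip_force: 30.0
```

Call:
drive_tool(translation=[[0, 0, 0], [0, 0, 0], [0, 0, 0], [0, 0, 0], [0, 0, 0], [0, 0, 0]], angular=[[0, 0, 0], [0, 0, 0], [0, 0, 0], [0, 0, 0], [0, 0, 0], [0, 0, 0]], claw=[-1, 1, 1, 1, 1, 1])

```text
clock: 25.9
eef_pos: [0.6179, -0.1157, 0.0554]
tool_rot: [180.0, 0.0, 96.9]
contact_force: [0.0, 0.7, 0.0]
gripper_width: 0.0877
grip_force: 0.0
```

Call:
drive_tool(translation=[[0, 0, 0.1], [0, 0, 0.2], [0, 0, 0.3], [0, 0, 0.4], [0, 0, 0.4], [0, 0, 0.4]], angular=[[0, 0, 0], [0, 0, 0], [0, 0, 0], [0, 0, 0], [0, 0, 0], [0, 0, 0]], claw=[1, 1, 1, 1, 1, 1])

```text
clock: 26.5
eef_pos: [0.6184, -0.1159, 0.2164]
tool_rot: [179.9, 0.1, 96.9]
contact_force: [-0.3, -0.2, -0.5]
gripper_width: 0.0883
grip_force: 0.0
```

```bash
python3 - <<'E'
from h import *
s=arm.sense();print(s['eef_pos'],s['tool_rot'],s['clock'])
d=snap('wrist');np.save('w10.npy',d,allow_pickle=True)
P=cloud(d)
yaw=np.radians(6.9);ey=np.array([-np.sin(yaw),np.cos(yaw)]);ex=np.array([np.cos(yaw),np.sin(yaw)]);O=np.array([.6181,-.1154])
q=P[...,:2]-O;X=q@ex;Y=q@ey;Z=P[...,2]
for y0 in(-.07,-.05,-.02,.0,.02,.05,.07,.093):
    m=(abs(Y-y0)<.004)&(Z<.12)
    print(y0,[np.round(np.median(Z[m&(abs(X-x0)<.003)]),4) for x0 in(-.03,0,.03)])
print(tier(d,.090,.005,T=80))
g=(d['img'].max(2)<70)&(np.abs(Z-.137)<.006)&(abs(Y-.157)<.03)&(abs(X)<.03)
v,u=np.where(g);print('grip',cv2.minAreaRect(plane(d,np.c_[u,v],.137)[:,:2].astype(np.float32)*1000))
E
```

```text
[ 0.61843334 -0.11591253  0.2164021 ] [1.79874703e+02 5.80429540e-02 9.69000869e+01] 26.5
-0.07 [np.float64(0.0899), np.float64(0.0903), np.float64(0.0901)]
-0.05 [np.float64(0.09), np.float64(0.0902), np.float64(0.0902)]
-0.02 [np.float64(0.09), np.float64(0.0901), np.float64(0.0902)]
0.0 [np.float64(0.0901), np.float64(0.0903), np.float64(0.0899)]
0.02 [np.float64(0.0902), np.float64(0.0902), np.float64(0.0901)]
0.05 [np.float64(0.0901), np.float64(0.09), np.float64(0.0902)]
0.07 [np.float64(0.09), np.float64(0.0901), np.float64(0.09)]
0.093 [np.float64(0.0901), np.float64(0.09), np.float64(0.0901)]
(array([ 617.76, -115.2 ]), array([ 66. , 195.4]), np.float32(96.93232), (234, 73, 80, 217))
grip ((0.0, 0.0), (0.0, 0.0), 0.0)
```

Call:
drive_tool(translation=[[-0.047, 0.395, 0], [-0.047, 0.395, 0], [-0.047, 0.395, 0], [-0.047, 0.395, 0], [-0.047, 0.395, 0], [-0.047, 0.395, 0]], angular=[[0, 0, 0], [0, 0, 0], [0, 0, 0], [0, 0, 0], [0, 0, 0], [0, 0, 0]], claw=[1, 1, 1, 1, 1, 1])

```text
clock: 27.15
eef_pos: [0.5986, 0.0413, 0.2141]
tool_rot: [-179.9, 0.0, 96.9]
contact_force: [-0.2, 0.4, -0.9]
gripper_width: 0.0877
grip_force: 0.0
```

Call:
drive_tool(translation=[[0, 0, -0.1], [0, 0, -0.2], [0, 0, -0.3], [0, 0, -0.344], [0, 0, -0.344], [0, 0, -0.344]], angular=[[0, 0, 0], [0, 0, 0], [0, 0, 0], [0, 0, 0], [0, 0, 0], [0, 0, 0]], claw=[1, 1, 1, 1, 1, 1])

```text
clock: 27.75
eef_pos: [0.5994, 0.0407, 0.0777]
tool_rot: [-180.0, 0.0, 96.8]
contact_force: [0.1, -0.3, 0.2]
gripper_width: 0.088
grip_force: 0.0
```

Call:
drive_tool(translation=[[0, 0, 0], [0, 0, 0], [0, 0, 0], [0, 0, 0], [0, 0, 0], [0, 0, 0], [0, 0, 0], [0, 0, 0]], angular=[[0, 0, 0], [0, 0, 0], [0, 0, 0], [0, 0, 0], [0, 0, 0], [0, 0, 0], [0, 0, 0], [0, 0, 0]], claw=[-1, -1, -1, -1, -1, -1, -1, -1])

```text
clock: 28.55
eef_pos: [0.598, 0.0422, 0.0775]
tool_rot: [-179.9, -0.0, 96.9]
contact_force: [-4.3, -1.0, 1.9]
gripper_width: 0.027
grip_force: 1.7
```

Call:
drive_tool(translation=[[0, 0, 0], [0, 0, 0], [0, 0, 0], [0, 0, 0]], angular=[[0, 0, 0], [0, 0, 0], [0, 0, 0], [0, 0, 0]], claw=[-1, -1, -1, -1])

```text
clock: 28.95
eef_pos: [0.5995, 0.0424, 0.0776]
tool_rot: [180.0, -0.0, 96.9]
contact_force: [3.2, 1.2, -2.4]
gripper_width: 0.022
grip_force: 30.0
```

Call:
drive_tool(translation=[[0.0015, -0.0125, 0], [0.003, -0.025, 0], [0.0045, -0.0375, 0], [0.006, -0.05, 0], [0.0075, -0.0625, 0], [0.009, -0.076, 0], [0.009, -0.076, 0], [0.009, -0.076, 0]], angular=[[0, 0, 0], [0, 0, 0], [0, 0, 0], [0, 0, 0], [0, 0, 0], [0, 0, 0], [0, 0, 0], [0, 0, 0]], claw=[-1, -1, -1, -1, -1, -1, -1, -1])

```text
clock: 29.75
eef_pos: [0.6031, 0.0113, 0.0777]
tool_rot: [180.0, 0.0, 96.9]
contact_force: [4.6, 1.3, -5.1]
gripper_width: 0.0219
grip_force: 30.0
```

Call:
drive_tool(translation=[[0, 0, 0], [0, 0, 0], [0, 0, 0], [0, 0, 0], [0, 0, 0], [0, 0, 0], [0, 0, 0], [0, 0, 0]], angular=[[0, 0, 0], [0, 0, 0], [0, 0, 0], [0, 0, 0], [0, 0, 0], [0, 0, 0], [0, 0, 0], [0, 0, 0]], claw=[1, 1, 1, 1, 1, 1, 1, 1])

```text
clock: 30.55
eef_pos: [0.6027, 0.0118, 0.0777]
tool_rot: [-180.0, 0.0, 96.9]
contact_force: [-0.5, -0.6, -0.2]
gripper_width: 0.0825
grip_force: 0.0
```

Call:
drive_tool(translation=[[0, 0, 0.1], [0, 0, 0.2], [0, 0, 0.3], [0, 0, 0.4], [0, 0, 0.4], [0, 0, 0.4]], angular=[[0, 0, 0], [0, 0, 0], [0, 0, 0], [0, 0, 0], [0, 0, 0], [0, 0, 0]], claw=[1, 1, 1, 1, 1, 1])

```text
clock: 31.15
eef_pos: [0.6032, 0.0118, 0.2387]
tool_rot: [179.9, 0.0, 96.9]
contact_force: [0.6, 0.3, -0.0]
gripper_width: 0.0877
grip_force: 0.0
```

```bash
python3 - <<'E'
from h import *
s=arm.sense();print(s['eef_pos'],s['tool_rot'],s['clock'])
d=snap('wrist');P=cloud(d);Z=P[...,2];g=(d['img'].max(2)<70)&(np.abs(Z-.137)<.006)
v,u=np.where(g);print(g.sum(),cv2.minAreaRect(plane(d,np.c_[u,v],.137)[:,:2].astype(np.float32)*1000),P[g].mean(0))
c,sn=np.cos(np.radians(6.9)),np.sin(np.radians(6.9))
Q=P-P[g].mean(0);X=Q[...,0]*c+Q[...,1]*sn;Y=-Q[...,0]*sn+Q[...,1]*c
b=(X<-.012)&(X>-.03)&(abs(Y)<.012)&(Z>.105)&(Z<.14);print('button',b.sum(),np.percentile(X[b],5) if b.any() else 0)
q=P[...,:2]-np.array([.6181,-.1154]);X=q[...,0]*c+q[...,1]*sn;Y=-q[...,0]*sn+q[...,1]*c
for y0 in(-.04,.0,.04,.06,.07,.093):
    m=(abs(Y-y0)<.004)&(Z<.12);print(y0,[np.round(np.median(Z[m&(abs(X-x0)<.003)]),4) for x0 in(-.03,.03)])
E
```

```text
[0.603231   0.0118208  0.23871126] [1.79870679e+02 3.13751408e-02 9.69044346e+01] 31.15
933 ((603.2085571289062, 10.43594741821289), (21.605510711669922, 29.651525497436523), 6.957823753356934) [0.60330508 0.01051499 0.13663068]
button 119 -0.017352575746997154
-0.04 [np.float64(0.0903), np.float64(0.0903)]
0.0 [np.float64(nan), np.float64(nan)]
0.04 [np.float64(0.0902), np.float64(0.0902)]
0.06 [np.float64(0.0901), np.float64(0.0901)]
0.07 [np.float64(0.0903), np.float64(0.09)]
0.093 [np.float64(0.0888), np.float64(0.0412)]
  return _methods._mean(a, axis=axis, dtype=dtype,
  ret = ret.dtype.type(ret / rcount)
```

```bash
python3 - <<'E'
from h import *
c,sn=np.cos(np.radians(6.9)),np.sin(np.radians(6.9))
for n in('w2','w5','now','now'):
    d=snap('wrist') if n=='now' else np.load(n+'.npy',allow_pickle=True).item()
    P=cloud(d);Z=P[...,2];g=(d['img'].max(2)<70)&(np.abs(Z-.137)<.006)
    v,u=np.where(g);o=np.r_[cv2.minAreaRect(plane(d,np.c_[u,v],.137)[:,:2].astype(np.float32))[0],0]
    Q=P-o;X=Q[...,0]*c+Q[...,1]*sn;Y=-Q[...,0]*sn+Q[...,1]*c
    b=(X<-.012)&(X>-.03)&(abs(Y)<.009)&(Z>.112)&(Z<.14)
    print(n,o,b.sum(),np.round(np.percentile(X[b],[0,2,5,10,20])*1e3,2))
E
```

```text
w2 [0.60313553 0.01118005 0.        ] 155 [-17.87 -17.78 -17.71 -17.25 -16.96]
w5 [0.59959364 0.04135825 0.        ] 137 [-18.03 -17.98 -17.88 -17.27 -17.04]
now [0.60342366 0.01025124 0.        ] 127 [-18.08 -17.96 -17.9  -17.84 -17.02]
now [0.60344422 0.01059404 0.        ] 126 [-18.09 -18.01 -17.9  -17.82 -17.01]
```

The button stands out as it did at the start, and the slide is shut. Handing in.

```bash
python3 -c "
from station import arm
print(arm.job_done())"
```

```text
the job is handed in; nothing more can be done
None
```

The carrier is back together and handed in after about 31 s of arm time: by the wrist-camera measurements both tiers are seated on their shoulders, the lock is shut with its button out, and the arm is clear; the judge gave no result.

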